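# Hang the mug from the cup holder on the mug stand

## Robot

A 7-joint arm with a two-finger parallel gripper is mounted at the origin on a cart in front of the work surface, level with it; the furniture and walls round the work are solid. World frame = base frame: x ahead of the robot, y to its left, z up, the work surface at z = 0. Lengths are in m, angles in degrees, forces in N, time in s.
With the tool pointing down it reaches from about 0.425 to 0.875 m from the base axis. Payload 4.7 kg.
Tool frame: the origin (TCP) lies at the very end of the fingers, on their centre line; the grasp point (between the pads) lies 19 mm behind it (env.grip_point_offset is the distance from the TCP to the grasp point, in m); z points along the fingers, y is the line along which they close (so a half turn about z gives the same grasp; the last joint's range is limited). The gripper opens to 87 mm and grips with 3 to 60 N. Pads are 19 mm wide; open, the fingers measure 117 mm over their backs; the gripper's body (75 mm by 190 mm) begins 51 mm behind the grasp point.
Start: joints at [71.339, 18.392, -4.016, 83.108, 1.295, 78.541, -3.26], TCP at [0.217, -0.613, 0.2] pointing down, gripper open.
Joint ranges: [-163.93, 163.93], [-17.29, 119.83], [-79.2, 71.16], [3.27, 140.29], [-89.18, 269.18], [5.43, 117.66], [-154.24, 154.24]. Speed limits (degrees/s): [147.25, 147.25, 180, 180, 180, 180, 180].

## Interface

Orientations are given as [roll, pitch, yaw] about the fixed x, y, z axes, in that order (R = Rz(yaw) Ry(pitch) Rx(roll)).
In Python, from cell import env gives the robot as it stands.
- The arm moves only by the tool jog_arm, never from a script. Its argument "motion" is a list of rows, each an object of numbers: "x", "y", "z": the shift along the tool's x, y, z in cm; "ax", "ay", "az": the turn, a rotation vector about the tool's x, y, z in degrees. In form: [{"x": .., "y": .., "z": .., "ax": .., "ay": .., "az": ..}, ...]. A call has exactly 5 rows; each row shifts and turns the commanded pose from where the row before left it, along the tool's axes as they then stand; what a row does not reach is not made up. A row lasts 1/10 s, in which the tool goes at most 50 mm and 8.59 degrees, less where a joint would pass 70% of its speed; a pose out of reach is approached as far as the arm can. A call is refused whole if a number of a shift passes 5 or a number of a turn 8.59, either way. A call with a gripper value outside its range is refused whole. "claw" is the gripper command: -1 is shut, 1 is fully open, values between are in proportion, set as the call begins (left out, the last holds). The fingers move at their own pace and stop on an object; "squeeze" is the grip in N (left out, the last holds). Time passes only in rows, so rows that do not move let the fingers close, or fill a call up. It gives the time, the measured TCP pose, the force, the opening and the grip force at its end, in the units of the state.
- env.get_obs(): the state, without advancing time (a new reading comes with each control period).
- env.read_camera(name): name is "side" or "top" or "wrist"; returns the picture (420x560x3 uint8, red, green, blue); there is no depth.
- env.camera_params(name): a dict with "fx", "fy", "cx", "cy" (pixels), "extrinsics" (4x4, takes a point from world to camera coordinates). Camera axes: x right, y up, looking along -z (the intrinsics and any distortion apply to the point x, -y, -z); pixel columns grow to the right and rows downward; lengths in m; the calibration is good to about 2 mm. A picture is of the moment at which its call begins: read the wrist's pose just before it. camera_params takes no time and is no camera call; for the wrist camera it gives the pose at the moment of the call.
- env.sign_off(): hands the job in; it is judged then, once.
The state is a dict: "time_s": time; "qpos": joint angles; "joint_velocities": joint speeds; "effort": joint torques, N m; "tool_pos": TCP position; "tool_rot": TCP orientation; "force": force on the tool from outside, world axes, zero at the start; "wrist_torque": the same for the moment, N m; "grip_width": finger opening in m; "grasp_force": force on a finger pad.
Only numpy, scipy, OpenCV 4.12 (cv2) and the standard library are available. Lean on these libraries where they do the work, as an engineer would, in place of code of your own. Each camera call takes 0.05 s, during which the arm holds its last target. There are 200 camera calls.

## Task

Lift the blue mug out of the grey cup holder, in which only its handle can be got at, and stand it upright on the round cork mat and let go. Its body can be gripped there, leaving the handle free: pick it up again and hang it by its handle on the upturned red prong of the white mug stand. Leave the other things on the desk where they are.

Things in the scene. Friction and masses are not known exactly. Their poses are not given: they have to be found in the camera images.
- mug_center (a point): blue enamel mug with a white rim, about 0.15 kg, straight round body 58 mm across and 85 mm high, open at the top (wall 3 mm). This point is on the body's axis, half-way up (42.5 mm over its underside). z points to its mouth; the handle points along -x.
- handle_hole (a point): centre of the hole in the mug's handle: 44 mm from the mug's axis towards -x, 45 mm over its underside (axes as mug_center). The handle is a flat D in the mug's x-z plane, 10 mm thick along y. Its hole runs along y: 30 mm wide (29 to 59 mm from the axis) and 46 mm high (22 to 68 mm over the underside). Its bars are 8 mm wide: handle top 76 mm up, outer edge 67 mm from the axis.
- cup_holder: fixed grey sleeve on a black base 96 mm across; origin at its underside's centre, on the desk. Sleeve 92 mm high, 38 mm outer radius, about 4 mm clear of the mug, open over a third of its round towards -x, where the handle stands out. The mug stands on its floor, 6 mm up, rim just below the sleeve's edge: the body cannot be gripped there; lift it straight up by the handle.
- cork_mat: fixed round cork mat, 140 mm across; origin at the centre of its underside, at z = 0; its top is 7 mm above that. (The dark cutting mat on the left part of the desk, y > 0.043, is 2.6 mm high; all heights here are over z = 0.).
- prong_mid (a point): middle of the mug stand's prong, on its axis, 200 mm over the desk. The prong is a level red bar 8 mm thick along x: from here it runs 55 mm along +x to the upright post and 55 mm along -x to its free end, which turns up to 218 mm over the desk.
- yellow_spool: bystander: yellow solder spool, 64 mm across, 21 mm high; origin at the centre of its underside.
- black_case: bystander: small black case, 49 x 72 x 25 mm; origin at the centre of its underside.
- blue_nippers: bystander: blue-handled nippers lying flat, 94 x 142 x 13 mm; origin under their centre.
- mug: the blue mug itself; origin at the centre of its underside, axes as mug_center.
- mug_stand: fixed white steel mug stand; origin at its underside's centre, axes as prong_mid. Round base 120 mm across, 12 mm high; post in its middle 14 mm thick, ball top 215 mm up; the prong points to -x. A mug hung on the prong and let go swings down about 60 degrees round it and hangs below, clear of the desk, almost still after some 3 s.

How it is judged:
By the outcome, as a careful person would: the job done as asked, in the order asked, and still so for the second after the job is handed in, with the robot touching nothing.
It also fails if it takes over 64 s, if anything falls off the work surface, if the arm or the gripper's body presses on something with over 40 N, if the wrist force passes 120 N, or if a joint passes its speed limit or range.

## Working session

There is one attempt and no reset: what is moved stays moved. The work goes in short steps, Python scripts to look and compute and a tool call to move; the robot and the scene stay as the last step left them, time stands still between calls to the robot, and variables do not carry over. Pictures are saved under pics/ and viewed, at most 10 in all, crops included, and the job is handed in when it is done.

Besides the shell and the picture viewer there is one more tool, called after "Call:" as a command line: name --argument value ..., lists and objects as JSON in quotes. jog_arm: Moves the arm, as the interface text tells. Its arguments: {"type":"object","properties":{"motion":{"type":"array"},"claw":{"type":"number"},"squeeze":{"type":"number"}},"required":["motion"]}

```bash
ls; mkdir -p pics; python3 - <<'E'
from cell import env
import cv2,numpy as np
np.set_printoptions(precision=4,suppress=True)
o=env.get_obs();print({k:np.round(v,3) for k,v in o.items()},env.grip_point_offset)
for n in("side","top"):
    p=env.camera_params(n);print(n,p)
    cv2.imwrite(f"pics/{n}0.png",env.read_camera(n)[...,::-1])
E
```

```text
pics
{'time_s': np.float64(0.0), 'qpos': array([71.338, 18.439, -4.016, 83.174,  1.294, 78.541, -3.263]), 'joint_velocities': array([-0.043,  0.053, -0.031,  0.047,  0.075,  0.089,  0.084]), 'effort': array([  0.   , -49.129,  -0.404, -31.253,  -0.064,   0.044,   0.   ]), 'tool_pos': array([ 0.216, -0.612,  0.199]), 'tool_rot': array([-179.891,    0.005,   19.469]), 'force': array([-0.821,  0.309, -0.422]), 'wrist_torque': array([ 0.028, -0.047, -0.037]), 'grasp_force': np.float64(0.0), 'grip_width': np.float64(0.087)} 0.0187
side {'fx': 531.760051651666, 'fy': 531.760051651666, 'cx': 287.28700748779613, 'cy': 220.4872647922092, 'extrinsics': array([[ 0.9994, -0.0322, -0.0139, -0.4779],
       [ 0.0312,  0.6335,  0.7731, -0.1029],
       [-0.0161, -0.7731,  0.6341, -1.76  ],
       [ 0.    ,  0.    ,  0.    ,  1.    ]])}
top {'fx': 399.48755894276053, 'fy': 399.48755894276053, 'cx': 278.76218159588416, 'cy': 204.30801385091323, 'extrinsics': array([[-0.0197, -0.9998,  0.0075, -0.0181],
       [ 0.9955, -0.0189,  0.0924, -0.5002],
       [-0.0922,  0.0093,  0.9957, -1.148 ],
       [ 0.    ,  0.    ,  0.    ,  1.    ]])}
```

View pics/side0.png

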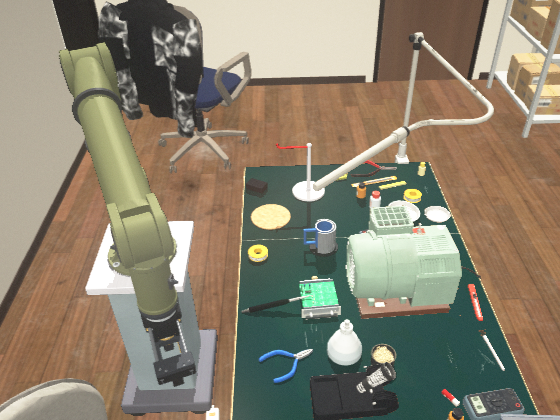

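View pics/top0.png

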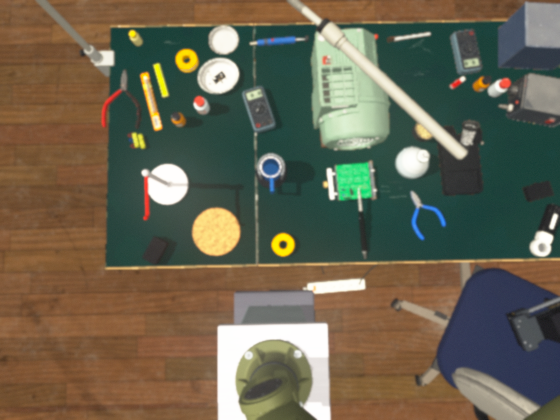

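The side view shows the mug and holder at about (322,237) with the handle to the left at (310,237), the cork mat at (270,216), the stand base at (308,190), and the red prong from (277,147) to (309,147). In the top view the holder is at (270,168) with the handle towards (272,187), the mat is at (216,231), and the prong runs from (147,176) to (147,218).

```bash
cat > h.py <<'E'
import numpy as np,cv2
np.set_printoptions(precision=4,suppress=True)
from cell import env
def ray(p,uv):
    E=p["extrinsics"];R,t=E[:3,:3],E[:3,3]
    d=np.array([(uv[0]-p["cx"])/p["fx"],-(uv[1]-p["cy"])/p["fy"],-1.])
    return -R.T@t,R.T@d
def plane(p,uv,z):
    c,d=ray(p,uv);return c+d*(z-c[2])/d[2]
def tri(p1,a,p2,b):
    c1,d1=ray(p1,a);c2,d2=ray(p2,b)
    s=np.linalg.lstsq(np.c_[d1,-d2],c2-c1,rcond=None)[0]
    q1,q2=c1+d1*s[0],c2+d2*s[1];return (q1+q2)/2,np.linalg.norm(q1-q2)
def proj(p,X):
    q=p["extrinsics"][:3,:3]@np.asarray(X)+p["extrinsics"][:3,3]
    return np.array([p["cx"]-p["fx"]*q[0]/q[2],p["cy"]+p["fy"]*q[1]/q[2]])
def mask(im,lo,hi,roi=None):
    m=cv2.inRange(cv2.cvtColor(im,cv2.COLOR_RGB2HSV),np.array(lo),np.array(hi))
    if roi:
        k=np.zeros_like(m);u0,v0,u1,v1=roi;k[v0:v1,u0:u1]=255;m&=k
    return m
def pts(m): v,u=np.nonzero(m);return np.c_[u,v].astype(float)
E
python3 - <<'E'
from h import *
T=cv2.imread("pics/top0.png")[...,::-1].copy();S=cv2.imread("pics/side0.png")[...,::-1].copy()
pt,ps=env.camera_params("top"),env.camera_params("side")
for n,im,p,r in(("top",T,pt,(185,200,245,260)),("side",S,ps,(245,198,295,236))):
    m=pts(mask(im,(8,60,120),(28,255,255),r));(c,ax,a)=cv2.fitEllipse(cv2.convexHull(m.astype(np.float32)))
    print("mat",n,len(m),c,ax,plane(p,c,.007), np.ptp(m,0))
    r2=(138,165,153,225) if n=="top" else (265,138,312,156)
    m=pts(mask(im,(0,120,80),(8,255,255),r2)+mask(im,(172,120,80),(180,255,255),r2))
    print("prong",n,len(m),m.min(0),m.max(0))
    if n=="top":
        for v in range(int(m[:,1].min()),int(m[:,1].max())+1,4): print(v,m[m[:,1]==v,0].mean(),plane(p,(m[m[:,1]==v,0].mean(),v),.2),end=";")
    else:
        for u in range(int(m[:,0].min()),int(m[:,0].max())+1,3): q=m[m[:,0]==u,1];print(u,q.mean(),len(q),end=";")
    r3=(250,145,292,200) if n=="top" else (298,215,340,258)
    b=mask(im,(100,110,50),(125,255,255),r3)
    print("\nblue",n,pts(b).min(0),pts(b).max(0))
    u0,v0,u1,v1=r3
    cv2.imwrite(f"pics/c_{n}.png",cv2.resize(im[v0-10:v1+10,u0-10:u1+10],None,fx=6,fy=6,interpolation=cv2.INTER_CUBIC)[...,::-1])
a=cv2.imread("pics/c_top.png");b=cv2.imread("pics/c_side.png");h=max(a.shape[0],b.shape[0])
cv2.imwrite("pics/c0.png",np.hstack([cv2.copyMakeBorder(x,0,h-x.shape[0],0,0,cv2.BORDER_CONSTANT) for x in(a,b)]));print(a.shape,b.shape)
E
```

```text
mat top 1911 (215.68447875976562, 231.24810791015625) (48.87047576904297, 49.372047424316406) [0.4249 0.1597 0.007 ] [48. 48.]
prong top 209 [143. 177.] [149. 220.]
177 145.5 [0.5581 0.3052 0.2   ];181 145.5 [0.548  0.3051 0.2   ];185 145.5 [0.538 0.305 0.2  ];189 145.5 [0.5279 0.3049 0.2   ];193 145.5 [0.5179 0.3048 0.2   ];197 146.0 [0.5078 0.3034 0.2   ];201 146.5 [0.4978 0.3021 0.2   ];205 146.5 [0.4879 0.302  0.2   ];209 147.0 [0.4779 0.3006 0.2   ];213 147.0 [0.4679 0.3005 0.2   ];217 145.5 [0.4581 0.3041 0.2   ];
blue top [263. 160.] [278. 193.]
mat side 769 (270.1793518066406, 216.360595703125) (25.753496170043945, 40.02724075317383) [0.4227 0.1562 0.007 ] [40. 25.]
prong side 76 [276. 143.] [306. 148.]
276 144.5 4;279 147.0 3;282 147.5 2;285 147.5 2;288 147.0 3;291 147.0 3;294 146.5 2;297 146.5 2;300 146.5 2;303 146.5 2;306 146.5 2;
blue side [303. 222.] [331. 246.]
(450, 372, 3) (378, 372, 3)
```

View pics/c0.png

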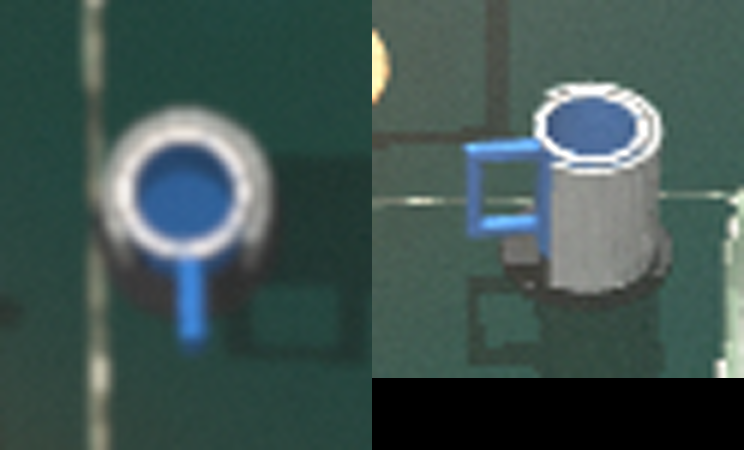

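The crop shows the mug rim centred at about (185,195), which is (270.8,167.5) in the top image. The handle strip ends at (193,348), or (272.2,193), and the handle is clear in the side view as well.

```bash
python3 - <<'E'
from h import *
T=cv2.imread("pics/top0.png")[...,::-1].copy();S=cv2.imread("pics/side0.png")[...,::-1].copy()
pt,ps=env.camera_params("top"),env.camera_params("side")
# handle strip in top view
m=pts(mask(T,(95,110,50),(125,255,255),(262,180,282,200)))
for v in range(180,195):
    q=m[m[:,1]==v,0]
    if len(q): print(v,q.mean(),len(q),plane(pt,(q.mean(),v),.082)[:2])
# rim: white pixels
w=pts(mask(T,(0,0,150),(180,70,255),(252,148,290,184)));c,ax,a=cv2.fitEllipse(cv2.convexHull(w.astype(np.float32)))
print("rim/sleeve",c,ax,plane(pt,c,.091))
b=pts(mask(T,(95,110,50),(125,255,255),(258,152,286,178)));c,ax,a=cv2.fitEllipse(cv2.convexHull(b.astype(np.float32)));print("inner",c,ax,plane(pt,c,.088))
w=pts(mask(S,(0,0,170),(180,70,255),(318,214,346,236)));c,ax,a=cv2.fitEllipse(cv2.convexHull(w.astype(np.float32)));print("side rim",c,ax,plane(ps,c,.091))
# stand base
for n,im,p,r in(("top",T,pt,(140,160,192,208)),("side",S,ps,(288,178,330,204))):
    k=mask(im,(0,0,170),(180,60,255),r);k=cv2.morphologyEx(k,cv2.MORPH_OPEN,np.ones((5,5)))
    w=pts(k);c,ax,a=cv2.fitEllipse(cv2.convexHull(w.astype(np.float32)));print("base",n,c,ax,plane(p,c,.012))
print("tip",tri(pt,(145.5,219),ps,(276.5,144)),"mid",tri(pt,(145.5,197),ps,(292,147)))
for X in ([.46,.305,.2],[.515,.305,.2],[.57,.307,.2],[.46,.305,.218],[.57,.307,.215]): print(X,proj(pt,X),proj(ps,X))
E
```

```text
180 270.5 8 [ 0.563  -0.0055]
181 271.5 6 [ 0.5602 -0.0082]
182 271.5 6 [ 0.5573 -0.0082]
183 271.5 6 [ 0.5545 -0.0081]
184 271.5 6 [ 0.5517 -0.0081]
185 271.5 6 [ 0.5489 -0.008 ]
186 271.5 6 [ 0.546 -0.008]
187 271.5 6 [ 0.5432 -0.0079]
188 271.5 6 [ 0.5404 -0.0079]
189 272.0 7 [ 0.5376 -0.0092]
190 271.5 6 [ 0.5348 -0.0078]
191 271.5 6 [ 0.532  -0.0077]
192 272.0 5 [ 0.5291 -0.009 ]
193 271.5 4 [ 0.5263 -0.0076]
rim/sleeve (270.3341979980469, 165.9163055419922) (24.062580108642578, 27.031795501708984) [ 0.6013 -0.0058  0.091 ]
inner (272.0927734375, 168.33030700683594) (14.650240898132324, 20.827451705932617) [ 0.5949 -0.0106  0.088 ]
side rim (324.3271789550781, 225.9804229736328) (14.980360984802246, 22.60955238342285) [ 0.5982 -0.0059  0.091 ]
base top (164.2705078125, 182.7562713623047) (41.00778579711914, 48.31569290161133) [0.5714 0.3106 0.012 ]
base side (311.50860595703125, 188.43418884277344) (22.6804141998291, 38.774837493896484) [0.5795 0.3097 0.012 ]
tip (array([0.4526, 0.2988, 0.2162]), np.float64(0.0009236794097125502)) mid (array([0.5077, 0.3051, 0.1984]), np.float64(0.0006304647185028382))
[0.46, 0.305, 0.2] [145.1462 216.2309] [278.5669 147.0133]
[0.515, 0.305, 0.2] [145.393  194.1534] [294.1414 146.5619]
[0.57, 0.307, 0.2] [144.8348 172.3147] [309.6644 145.8137]
[0.46, 0.305, 0.218] [142.7346 215.7667] [278.4421 142.5956]
[0.57, 0.307, 0.215] [142.8472 171.2661] [309.7189 142.1364]
```

```bash
python3 - <<'E'
from h import *
pt,ps=env.camera_params("top"),env.camera_params("side")
print("boom end",tri(pt,(461,154),ps,(319,186)),"elbow?",tri(pt,(330,33),ps,(405,133)))
print("motor corner",plane(pt,(385,145),.1),"bottle",plane(pt,(412,160),.1))
# body frame moves: total displacement in tool frame
from scipy.spatial.transform import Rotation as R
o=env.get_obs();r=R.from_euler('xyz',o["tool_rot"],degrees=True)
print(r.inv().apply(np.array([.3,-.5,.22])-o["tool_pos"])*100)
E
```

```text
boom end (array([ 0.542 , -0.3481,  0.4953]), np.float64(0.005217561338147284)) elbow? (array([ 0.7775, -0.1238,  0.4901]), np.float64(0.013160211049529646))
motor corner [ 0.6527 -0.3259  0.1   ] bottle [ 0.609  -0.3991  0.1   ]
[11.6258 -7.8099 -2.071 ]
```

```bash
cat >> h.py <<'E'
from scipy.spatial.transform import Rotation as Rot
def rows(poses,start=None):
    "poses: list of (xyz, yaw deg, tool down); prints tool-frame rows in cm / deg"
    o=env.get_obs();p,r=(o["tool_pos"],Rot.from_euler('xyz',o["tool_rot"],degrees=True)) if start is None else start
    for i,(X,y) in enumerate(poses):
        X=np.array(X);r2=Rot.from_euler('xyz',[180,0,y],degrees=True)
        s=np.round(r.inv().apply(X-p)*100,1);a=np.round((r.inv()*r2).as_rotvec(degrees=True),1)
        print(i,s,a);p=p+r.apply(s/100);r=r*Rot.from_rotvec(a,degrees=True)
    print("end",p,r.as_euler('xyz',degrees=True))
E
python3 - <<'E'
from h import *
P=[]
for i in range(1,21):
    a=np.radians(-70.5+69.7*i/20);r=.65-.14*min(1,i/7)
    if i>15:r+=.03*(i-15)/5
    P.append(((r*np.cos(a),r*np.sin(a),.2),19.5+162.5*i/20))
rows(P)
E
```

```text
0 [ 3.9 -2.1 -0.1] [-0.1 -0.  -8.2]
1 [ 3.8 -1.8  0. ] [ 0.  -0.  -8.1]
2 [ 3.9 -1.5  0. ] [ 0.  -0.  -8.1]
3 [ 3.9 -1.2  0. ] [ 0.   0.  -8.1]
4 [ 3.8 -0.9  0. ] [ 0.   0.  -8.2]
5 [ 3.8 -0.7  0. ] [ 0.   0.  -8.1]
6 [ 3.7 -0.4  0. ] [ 0.   0.  -8.1]
7 [2.7 1.6 0. ] [ 0.   0.  -8.1]
8 [2.5 1.8 0. ] [ 0.   0.  -8.2]
9 [2.4 2.  0. ] [ 0.   0.  -8.1]
10 [2.2 2.2 0. ] [ 0.   0.  -8.1]
11 [2.  2.3 0. ] [ 0.   0.  -8.1]
12 [1.8 2.5 0. ] [ 0.   0.  -8.2]
13 [1.6 2.7 0. ] [ 0.   0.  -8.1]
14 [1.4 2.8 0. ] [-0.   0.  -8.1]
15 [0.7 3.1 0. ] [-0.   0.  -8.1]
16 [0.3 3.2 0. ] [-0.   0.  -8.2]
17 [0.2 3.2 0. ] [-0.   0.  -8.1]
18 [-0.2  3.3  0. ] [-0.   0.  -8.1]
19 [-0.4  3.3  0. ] [-0.   0.  -8.1]
end [ 0.5403 -0.0076  0.2002] [-179.9997    0.0003 -178.0281]
```

Call:
jog_arm --motion '[{"x": 3.9,"y": -2.1,"z": 0,"ax": 0,"ay": 0,"az": -8.1},{"x": 3.9,"y": -1.8,"z": 0,"ax": 0,"ay": 0,"az": -8.1},{"x": 3.9,"y": -1.5,"z": 0,"ax": 0,"ay": 0,"az": -8.1},{"x": 3.9,"y": -1.2,"z": 0,"ax": 0,"ay": 0,"az": -8.1},{"x": 3.8,"y": -0.9,"z": 0,"ax": 0,"ay": 0,"az": -8.1}]' --claw 1

```text
time_s: 0.6
tool_pos: [0.3329, -0.438, 0.1997]
tool_rot: [-180.0, -0.0, 60.4]
force: [-0.5, 0.5, 1.1]
grip_width: 0.0869
grasp_force: 0.0
```

Call:
jog_arm --motion '[{"x": 3.8,"y": -0.7,"z": 0,"ax": 0,"ay": 0,"az": -8.1},{"x": 3.7,"y": -0.4,"z": 0,"ax": 0,"ay": 0,"az": -8.1},{"x": 2.7,"y": 1.6,"z": 0,"ax": 0,"ay": 0,"az": -8.1},{"x": 2.5,"y": 1.8,"z": 0,"ax": 0,"ay": 0,"az": -8.1},{"x": 2.4,"y": 2.0,"z": 0,"ax": 0,"ay": 0,"az": -8.1}]'

```text
time_s: 1.1
tool_pos: [0.4167, -0.2964, 0.1999]
tool_rot: [-180.0, 0.0, 100.8]
force: [0.6, -0.7, 0.9]
grip_width: 0.0869
grasp_force: 0.0
```

Call:
jog_arm --motion '[{"x": 2.2,"y": 2.2,"z": 0,"ax": 0,"ay": 0,"az": -8.1},{"x": 2.0,"y": 2.3,"z": 0,"ax": 0,"ay": 0,"az": -8.1},{"x": 1.8,"y": 2.5,"z": 0,"ax": 0,"ay": 0,"az": -8.1},{"x": 1.6,"y": 2.7,"z": 0,"ax": 0,"ay": 0,"az": -8.1},{"x": 1.4,"y": 2.8,"z": 0,"ax": 0,"ay": 0,"az": -8.1}]'

```text
time_s: 1.6
tool_pos: [0.4879, -0.1592, 0.1998]
tool_rot: [-180.0, -0.0, 141.3]
force: [-0.3, -0.6, -0.2]
grip_width: 0.0872
grasp_force: 0.0
```

Call:
jog_arm --motion '[{"x": 0.7,"y": 3.1,"z": 0,"ax": 0,"ay": 0,"az": -8.1},{"x": 0.3,"y": 3.2,"z": 0,"ax": 0,"ay": 0,"az": -8.1},{"x": 0.2,"y": 3.2,"z": 0,"ax": 0,"ay": 0,"az": -8.1},{"x": -0.2,"y": 3.3,"z": 0,"ax": 0,"ay": 0,"az": -8.1},{"x": -0.4,"y": 3.3,"z": 0,"ax": 0,"ay": 0,"az": -8.1}]'

```text
time_s: 2.1
tool_pos: [0.5444, -0.008, 0.1997]
tool_rot: [-180.0, -0.0, -178.2]
force: [0.4, -0.3, 0.2]
grip_width: 0.0869
grasp_force: 0.0
```

```bash
python3 - <<'E'
from h import *
o=env.get_obs();print(o["time_s"],o["tool_pos"],o["tool_rot"],o["qpos"],o["force"])
p=env.camera_params("wrist");im=env.read_camera("wrist");cv2.imwrite("pics/w1.png",im[...,::-1])
np.save("w1.npy",p,allow_pickle=True);print(p)
E
```

```text
2.1 [ 0.5444 -0.008   0.1997] [-179.9997   -0.0265 -178.2248] [ 37.7778   8.9895 -43.55    97.0164   6.3539  76.5495  84.8699] [ 0.376  -0.2781  0.2365]
{'fx': 312.3902322081405, 'fy': 312.3902322081405, 'cx': 278.9207893140628, 'cy': 210.90725983905892, 'extrinsics': array([[-0.032 ,  0.9995,  0.0012,  0.0248],
       [-0.9584, -0.0304, -0.2839,  0.5554],
       [-0.2837, -0.0103,  0.9589, -0.2337],
       [ 0.    ,  0.    ,  0.    ,  1.    ]])}
```

View pics/w1.png

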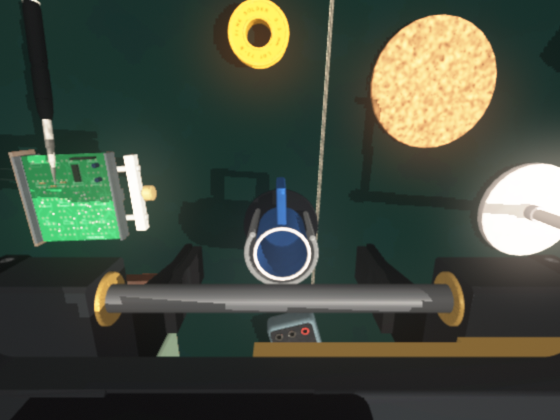

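The wrist view shows the handle strip from (281,180) to (281,222), the rim centred at about (282,253), the mat at (434,81), and the finger tips at (185,265) and (370,265).

```bash
python3 - <<'E'
from h import *
im=cv2.imread("pics/w1.png")[...,::-1].copy();p=np.load("w1.npy",allow_pickle=True).item()
m=pts(mask(im,(95,110,50),(125,255,255),(265,170,300,225)))
for v in range(176,224,4):
    q=m[m[:,1]==v,0]
    if len(q): print(v,q.mean(),len(q),plane(p,(q.mean(),v),.082)[:2])
w=mask(im,(0,0,190),(180,50,255),(245,222,320,285));c,ax,a=cv2.fitEllipse(cv2.convexHull(pts(w).astype(np.float32)));print("rim",c,ax,plane(p,c,.091))
m=pts(mask(im,(8,60,120),(28,255,255),(360,5,505,155)));c,ax,a=cv2.fitEllipse(cv2.convexHull(m.astype(np.float32)));print("mat",c,ax,plane(p,c,.007))
print("cam",ray(p,(0,0))[0])
E
```

```text
180 280.5 10 [ 0.524  -0.0066]
184 280.5 10 [ 0.528  -0.0064]
188 280.5 12 [ 0.532  -0.0063]
192 281.0 11 [ 0.536  -0.0057]
196 281.0 11 [ 0.54   -0.0055]
200 281.0 11 [ 0.5441 -0.0054]
204 281.0 11 [ 0.5482 -0.0053]
208 281.0 19 [ 0.5523 -0.0051]
212 281.0 31 [ 0.5565 -0.005 ]
216 282.0 35 [ 0.5607 -0.0038]
220 282.0 35 [ 0.5649 -0.0037]
rim (281.2936096191406, 252.88632202148438) (52.99314498901367, 74.07975006103516) [ 0.5969 -0.0034  0.091 ]
mat (433.30596923828125, 80.81192779541016) (120.292724609375, 139.6343536376953) [0.421  0.1608 0.007 ]
cam [ 0.4667 -0.0103  0.3817]
```

Call:
jog_arm --motion '[{"x": 0.4,"y": 0.2,"z": 2.5,"ax": 0,"ay": 0,"az": 0},{"x": 0,"y": 0,"z": 4,"ax": 0,"ay": 0,"az": 0},{"x": 0,"y": 0,"z": 4,"ax": 0,"ay": 0,"az": 0},{"x": 0,"y": 0,"z": 3,"ax": 0,"ay": 0,"az": 0},{"x": 0,"y": 0,"z": 1.8,"ax": 0,"ay": 0,"az": 0}]'

```text
time_s: 2.65
tool_pos: [0.5379, -0.0074, 0.044]
tool_rot: [180.0, -0.3, -178.6]
force: [-0.6, 0.2, -0.0]
grip_width: 0.0871
grasp_force: 0.0
```

Call:
jog_arm --motion '[{"x": 0},{"x": 0},{"x": 0},{"x": 0},{"x": 0}]' --claw -1 --squeeze 45

```text
$.motion[0]: bad value
```

Call:
jog_arm --motion '[{"x": 0},{"x": 0},{"x": 0},{"x": 0},{"x": 0}]'

```text
$.motion[0]: bad value
```

Call:
jog_arm --motion '[{"x": 0,"y": 0.1,"z": 0,"ax": 0,"ay": 0,"az": 0},{"x": 0,"y": 0,"z": 0,"ax": 0,"ay": 0,"az": 0},{"x": 0,"y": 0,"z": 0,"ax": 0,"ay": 0,"az": 0},{"x": 0,"y": 0,"z": 0,"ax": 0,"ay": 0,"az": 0},{"x": 0,"y": 0,"z": 0,"ax": 0,"ay": 0,"az": 0}]' --claw -1 --squeeze 45

```text
time_s: 3.15
tool_pos: [0.541, -0.0062, 0.0482]
tool_rot: [-180.0, 0.1, -178.5]
force: [-0.0, 0.8, 0.4]
grip_width: 0.0549
grasp_force: 0.0
```

Call:
jog_arm --motion '[{"x": 0,"y": 0,"z": 0,"ax": 0,"ay": 0,"az": 0},{"x": 0,"y": 0,"z": 0,"ax": 0,"ay": 0,"az": 0},{"x": 0,"y": 0,"z": 0,"ax": 0,"ay": 0,"az": 0},{"x": 0,"y": 0,"z": 0,"ax": 0,"ay": 0,"az": 0},{"x": 0,"y": 0,"z": 0,"ax": 0,"ay": 0,"az": 0}]'

```text
time_s: 3.65
tool_pos: [0.5402, -0.0061, 0.0471]
tool_rot: [-180.0, -0.0, -178.5]
force: [-0.2, -0.1, -0.8]
grip_width: 0.0152
grasp_force: 0.0
```

Fingers are still closing. I'll wait for them, then lift slowly.

Call:
jog_arm --motion '[{"x": 0,"y": 0,"z": 0,"ax": 0,"ay": 0,"az": 0},{"x": 0,"y": 0,"z": 0,"ax": 0,"ay": 0,"az": 0},{"x": 0,"y": 0,"z": 0,"ax": 0,"ay": 0,"az": 0},{"x": 0,"y": 0,"z": 0,"ax": 0,"ay": 0,"az": 0},{"x": 0,"y": 0,"z": 0,"ax": 0,"ay": 0,"az": 0}]'

```text
time_s: 4.15
tool_pos: [0.5402, -0.0061, 0.0471]
tool_rot: [-180.0, -0.0, -178.5]
force: [0.3, 0.5, -1.2]
grip_width: 0.0096
grasp_force: 45.0
```

Call:
jog_arm --motion '[{"x": 0,"y": 0,"z": -0.3,"ax": 0,"ay": 0,"az": 0},{"x": 0,"y": 0,"z": -0.5,"ax": 0,"ay": 0,"az": 0},{"x": 0,"y": 0,"z": -0.6,"ax": 0,"ay": 0,"az": 0},{"x": 0,"y": 0,"z": -0.6,"ax": 0,"ay": 0,"az": 0},{"x": 0,"y": 0,"z": -0.5,"ax": 0,"ay": 0,"az": 0}]'

```text
time_s: 4.65
tool_pos: [0.5405, -0.0061, 0.0729]
tool_rot: [-180.0, 0.0, -178.5]
force: [1.1, 0.2, -0.8]
grip_width: 0.0096
grasp_force: 45.0
```

Call:
jog_arm --motion '[{"x": 0,"y": 0,"z": -1,"ax": 0,"ay": 0,"az": 0},{"x": 0,"y": 0,"z": -1,"ax": 0,"ay": 0,"az": 0},{"x": 0,"y": 0,"z": -1,"ax": 0,"ay": 0,"az": 0},{"x": 0,"y": 0,"z": -1,"ax": 0,"ay": 0,"az": 0},{"x": 0,"y": 0,"z": -1,"ax": 0,"ay": 0,"az": 0}]'

```text
time_s: 5.15
tool_pos: [0.5403, -0.0061, 0.1232]
tool_rot: [-180.0, 0.0, -178.5]
force: [0.0, -0.0, -1.9]
grip_width: 0.0097
grasp_force: 45.0
```

Call:
jog_arm --motion '[{"x": 0,"y": 0,"z": -1,"ax": 0,"ay": 0,"az": 0},{"x": 0,"y": 0,"z": -1,"ax": 0,"ay": 0,"az": 0},{"x": 0,"y": 0,"z": -1,"ax": 0,"ay": 0,"az": 0},{"x": 0,"y": 0,"z": -1,"ax": 0,"ay": 0,"az": 0},{"x": 0,"y": 0,"z": -1,"ax": 0,"ay": 0,"az": 0}]'

```text
time_s: 5.65
tool_pos: [0.5402, -0.0061, 0.1729]
tool_rot: [-180.0, -0.0, -178.5]
force: [0.3, -0.3, -2.6]
grip_width: 0.0093
grasp_force: 45.0
```

```bash
python3 - <<'E'
from h import *
o=env.get_obs();print(o["time_s"],o["tool_pos"],o["tool_rot"],o["force"],o["wrist_torque"],o["grip_width"])
W=env.read_camera("wrist");S=env.read_camera("side")[120:320,200:440]
S=cv2.resize(S,(504,420),interpolation=cv2.INTER_CUBIC);cv2.imwrite("pics/l1.png",cv2.resize(np.hstack([W,S]),(800,316))[...,::-1])
# place target: mug axis at mat (0.428,.155), handle +y; grip 52mm along handle; transfer path
g=np.array([.433,.15])+np.array([0,.052]);s=o["tool_pos"];P=[]
mug0=s[:2]+np.array([.053,.0015]);m1=np.array([.433,.15])
for i in range(1,16):
    f=i/15;a=(3-2*f)*f*f
    yaw=181.5+(93-181.5)*a; m=mug0+(m1-mug0)*a; th=np.radians(yaw)
    P.append(((*(m+.053*np.array([np.cos(th),np.sin(th)])),s[2]),yaw))
rows(P)
E
```

```text
5.65 [ 0.5402 -0.0061  0.1729] [-179.9965   -0.0054 -178.5269] [ 0.2756 -0.3338 -2.5502] [ 0.1124 -0.0783 -0.0057] 0.00925229484729595
0 [0.3 0.3 0.1] [-0.   0.2  1.1]
1 [ 0.6  0.9 -0. ] [-0.  -0.   3.2]
2 [ 0.9  1.2 -0. ] [-0.  -0.   4.9]
3 [ 1.2  1.6 -0. ] [-0.  -0.   6.3]
4 [ 1.6  1.6 -0. ] [-0.  -0.   7.4]
5 [ 1.8  1.5 -0. ] [-0.  -0.   8.2]
6 [ 2.1  1.4 -0. ] [-0.  -0.   8.7]
7 [ 2.1  1.  -0. ] [-0.1 -0.   8.8]
8 [ 2.2  0.7 -0. ] [ 0.  -0.   8.7]
9 [ 1.9  0.3 -0. ] [ 0.  -0.   8.2]
10 [ 1.7  0.  -0. ] [ 0.  -0.   7.4]
11 [ 1.4 -0.1 -0. ] [ 0.  -0.   6.4]
12 [ 1.  -0.2 -0. ] [ 0.  -0.   4.9]
13 [ 0.6 -0.3 -0. ] [ 0.  -0.   3.1]
14 [ 0.2 -0.  -0. ] [ 0.  -0.   1.2]
end [0.4307 0.2026 0.1729] [179.9717  -0.0405  92.9713]
```

View pics/l1.png

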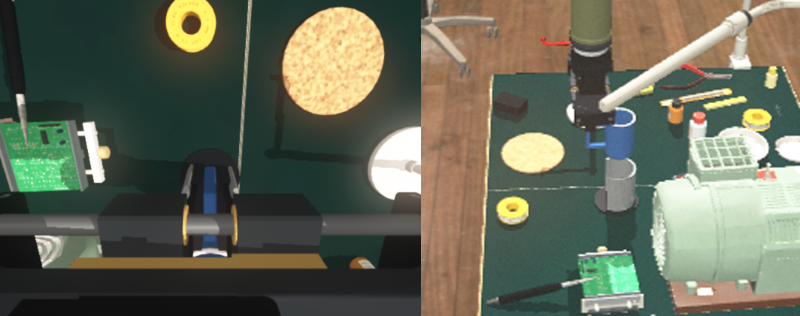

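The mug hangs upright from the gripper at about (620,130) in the right half, clear of the holder, and nothing else has moved. I'll set it down with the handle at a yaw of about 120°, so the wrist camera stays clear of the prong.

```bash
python3 - <<'E'
from h import *
o=env.get_obs();s=o["tool_pos"];P=[]
mug0=s[:2]+np.array([.053,.0015]);m1=np.array([.44,.137])
for i in range(1,11):
    f=i/10;a=(3-2*f)*f*f
    yaw=181.5+(120-181.5)*a; m=mug0+(m1-mug0)*a; th=np.radians(yaw)
    P.append(((*(m+.053*np.array([np.cos(th),np.sin(th)])),s[2]),yaw))
rows(P)
E
```

```text
0 [ 0.4  0.6 -0. ] [-0.   0.2  1.7]
1 [ 1.2  1.5 -0. ] [-0.  -0.   4.7]
2 [ 1.8  2.  -0. ] [-0.  -0.   6.9]
3 [ 2.4  2.3 -0. ] [-0.  -0.   8.3]
4 [ 2.8  2.  -0. ] [-0.  -0.   9.1]
5 [ 2.9  1.5 -0. ] [-0.  -0.   9.1]
6 [ 2.8  1.  -0. ] [-0.1 -0.   8.4]
7 [ 2.3  0.5 -0. ] [ 0.  -0.   6.9]
8 [ 1.6  0.1 -0. ] [ 0.  -0.   4.6]
9 [ 0.5  0.  -0. ] [ 0.  -0.   1.8]
end [0.4136 0.1826 0.1739] [179.956   -0.0245 119.9713]
```

Call:
jog_arm --motion '[{"x": 0.4,"y": 0.6,"z": 0,"ax": 0,"ay": 0,"az": 2},{"x": 1.2,"y": 1.5,"z": 0,"ax": 0,"ay": 0,"az": 5},{"x": 1.8,"y": 2.0,"z": 0,"ax": 0,"ay": 0,"az": 7},{"x": 2.4,"y": 2.3,"z": 0,"ax": 0,"ay": 0,"az": 8.5},{"x": 2.8,"y": 2.0,"z": 0,"ax": 0,"ay": 0,"az": 8.5}]'

```text
time_s: 6.25
tool_pos: [0.4699, 0.0936, 0.1717]
tool_rot: [-180.0, -0.0, 150.1]
force: [0.8, 0.7, -1.8]
grip_width: 0.009
grasp_force: 45.0
```

Call:
jog_arm --motion '[{"x": 2.9,"y": 1.5,"z": 0,"ax": 0,"ay": 0,"az": 8.5},{"x": 2.8,"y": 1.0,"z": 0,"ax": 0,"ay": 0,"az": 8.5},{"x": 2.3,"y": 0.5,"z": 0,"ax": 0,"ay": 0,"az": 7},{"x": 1.6,"y": 0.1,"z": 0,"ax": 0,"ay": 0,"az": 4.5},{"x": 0.5,"y": 0,"z": 0,"ax": 0,"ay": 0,"az": 2}]'

```text
time_s: 6.75
tool_pos: [0.4121, 0.1853, 0.172]
tool_rot: [-180.0, 0.0, 120.0]
force: [0.1, -1.0, -1.6]
grip_width: 0.0095
grasp_force: 45.0
```

Call:
jog_arm --motion '[{"x": 0,"y": 0,"z": 0,"ax": 0,"ay": 0,"az": 0},{"x": 0,"y": 0,"z": 1.5,"ax": 0,"ay": 0,"az": 0},{"x": 0,"y": 0,"z": 2,"ax": 0,"ay": 0,"az": 0},{"x": 0,"y": 0,"z": 2,"ax": 0,"ay": 0,"az": 0},{"x": 0,"y": 0,"z": 1.5,"ax": 0,"ay": 0,"az": 0}]'

```text
time_s: 7.25
tool_pos: [0.4133, 0.1823, 0.1008]
tool_rot: [-179.9, -0.0, 120.0]
force: [-0.9, 0.1, -1.6]
grip_width: 0.0091
grasp_force: 45.0
```

```bash
python3 - <<'E'
from h import *
o=env.get_obs();print(o["time_s"],o["tool_pos"],o["tool_rot"],o["qpos"],o["force"],o["grip_width"])
S=env.read_camera("side")[130:270,220:400];T=env.read_camera("top")[140:280,130:310]
cv2.imwrite("pics/m1.png",cv2.resize(np.hstack([S,T]),(800,311),interpolation=cv2.INTER_CUBIC)[...,::-1])
E
```

```text
7.25 [0.4133 0.1823 0.1008] [-179.9329   -0.0145  119.9695] [ 27.8988   0.7096 -54.5409 115.6331   0.6311  64.0245   3.0524] [-0.8598  0.1145 -1.6053] 0.009142788901827034
```

View pics/m1.png

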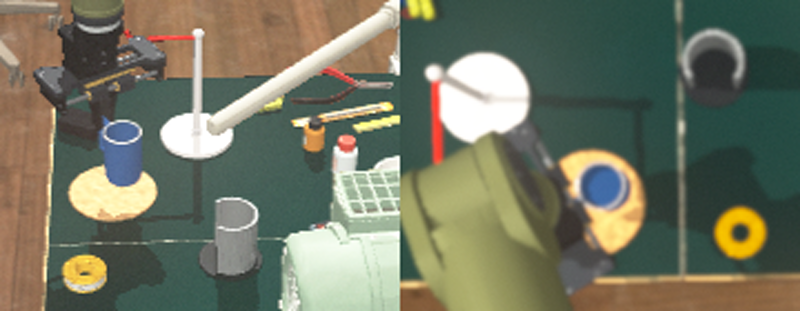

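The left half shows the mug upright above the mat at (123,150), with the gripper to the left of the prong. The right half shows the mug over the mat at (603,185).

Call:
jog_arm --motion '[{"x": 0,"y": 0,"z": 1.5,"ax": 0,"ay": 0,"az": 0},{"x": 0,"y": 0,"z": 1.5,"ax": 0,"ay": 0,"az": 0},{"x": 0,"y": 0,"z": 1.2,"ax": 0,"ay": 0,"az": 0},{"x": 0,"y": 0,"z": 0.6,"ax": 0,"ay": 0,"az": 0},{"x": 0,"y": 0,"z": 0,"ax": 0,"ay": 0,"az": 0}]'

```text
time_s: 7.85
tool_pos: [0.4132, 0.183, 0.0537]
tool_rot: [-179.9, -0.0, 120.0]
force: [-1.5, -0.2, -1.3]
grip_width: 0.0093
grasp_force: 45.0
```

Call:
jog_arm --motion '[{"x": 0,"y": 0,"z": 0.2,"ax": 0,"ay": 0,"az": 0},{"x": 0,"y": 0,"z": 0.1,"ax": 0,"ay": 0,"az": 0},{"x": 0,"y": 0,"z": 0.1,"ax": 0,"ay": 0,"az": 0},{"x": 0,"y": 0,"z": 0.1,"ax": 0,"ay": 0,"az": 0},{"x": 0,"y": 0,"z": 0,"ax": 0,"ay": 0,"az": 0}]'

```text
time_s: 8.35
tool_pos: [0.4136, 0.1832, 0.0491]
tool_rot: [-180.0, 0.0, 120.0]
force: [0.3, -0.4, -1.6]
grip_width: 0.0095
grasp_force: 45.0
```

Call:
jog_arm --motion '[{"x": 0,"y": 0,"z": 0.1,"ax": 0,"ay": 0,"az": 0},{"x": 0,"y": 0,"z": 0,"ax": 0,"ay": 0,"az": 0},{"x": 0,"y": 0,"z": 0,"ax": 0,"ay": 0,"az": 0},{"x": 0,"y": 0,"z": 0,"ax": 0,"ay": 0,"az": 0},{"x": 0,"y": 0,"z": 0,"ax": 0,"ay": 0,"az": 0}]'

```text
time_s: 8.85
tool_pos: [0.4136, 0.1833, 0.0482]
tool_rot: [180.0, 0.0, 120.0]
force: [0.5, 0.5, -0.5]
grip_width: 0.0092
grasp_force: 45.0
```

Call:
jog_arm --motion '[{"x": 0,"y": 0,"z": 0,"ax": 0,"ay": 0,"az": 0},{"x": 0,"y": 0,"z": 0,"ax": 0,"ay": 0,"az": 0},{"x": 0,"y": 0,"z": 0,"ax": 0,"ay": 0,"az": 0},{"x": 0,"y": 0,"z": 0,"ax": 0,"ay": 0,"az": 0},{"x": 0,"y": 0,"z": 0,"ax": 0,"ay": 0,"az": 0}]' --claw 1

```text
time_s: 9.35
tool_pos: [0.4135, 0.1832, 0.0481]
tool_rot: [-180.0, 0.0, 120.0]
force: [-0.9, -1.3, -0.4]
grip_width: 0.0415
grasp_force: 0.0
```

Call:
jog_arm --motion '[{"x": 0,"y": 0,"z": 0,"ax": 0,"ay": 0,"az": 0},{"x": 0,"y": 0,"z": 0,"ax": 0,"ay": 0,"az": 0},{"x": 0,"y": 0,"z": 0,"ax": 0,"ay": 0,"az": 0},{"x": 0,"y": 0,"z": 0,"ax": 0,"ay": 0,"az": 0},{"x": 0,"y": 0,"z": 0,"ax": 0,"ay": 0,"az": 0}]'

```text
time_s: 9.85
tool_pos: [0.4135, 0.1832, 0.0481]
tool_rot: [-180.0, 0.0, 120.0]
force: [-0.7, -0.6, 0.2]
grip_width: 0.0811
grasp_force: 0.0
```

Call:
jog_arm --motion '[{"x": 0,"y": 0,"z": -2,"ax": 0,"ay": 0,"az": 0},{"x": 0,"y": 0,"z": -4,"ax": 0,"ay": 0,"az": 0},{"x": 0,"y": 0,"z": -4,"ax": 0,"ay": 0,"az": 0},{"x": 0,"y": 0,"z": -4,"ax": 0,"ay": 0,"az": 0},{"x": 0,"y": 0,"z": -2,"ax": 0,"ay": 0,"az": 0}]'

```text
time_s: 10.35
tool_pos: [0.4149, 0.1839, 0.2116]
tool_rot: [179.7, 0.1, 120.0]
force: [0.1, 0.2, -0.0]
grip_width: 0.0871
grasp_force: 0.0
```

```bash
python3 - <<'E'
from h import *
o=env.get_obs();print(o["time_s"],o["tool_pos"],o["tool_rot"],o["grip_width"],o["force"])
p=env.camera_params("wrist");im=env.read_camera("wrist");cv2.imwrite("pics/w2.png",im[...,::-1]);np.save("w2.npy",p,allow_pickle=True)
h=pts(mask(im,(95,110,50),(125,255,255)));print(h.min(0),h.max(0),len(h))
E
```

```text
10.35 [0.4149 0.1839 0.2116] [179.75     0.1416 119.977 ] 0.08709373881532632 [ 0.06    0.1838 -0.0088]
[255. 189.] [299. 273.] 1341
```

View pics/w2.png

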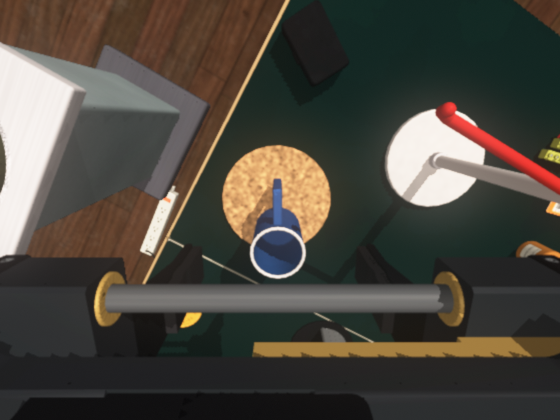

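The mug stands on the mat with its rim at (278,252), its handle end at (278,183), and the mat centred at (276,195). The prong runs from its tip at (447,112) towards lower right (556,185).

```bash
python3 - <<'E'
from h import *
im=cv2.imread("pics/w2.png")[...,::-1].copy();p=np.load("w2.npy",allow_pickle=True).item()
w=mask(im,(0,0,170),(180,60,255),(240,222,315,285));c,ax,a=cv2.fitEllipse(cv2.convexHull(pts(w).astype(np.float32)));C=plane(p,c,.092);print("rim",c,ax,C)
m=pts(mask(im,(95,90,40),(125,255,255),(262,175,295,210)))
for v in range(180,210,5):
    q=m[m[:,1]==v,0]
    if len(q): X=plane(p,(q.mean(),v),.083)[:2];print(v,len(q),X,np.degrees(np.arctan2(*(X-C[:2])[::-1])),np.linalg.norm(X-C[:2]))
m=pts(mask(im,(0,120,80),(8,255,255),(430,90,560,215))+mask(im,(172,120,80),(180,255,255),(430,90,560,215)))
m=m[m[:,0]>470];vx,vy,x0,y0=cv2.fitLine(m.astype(np.float32),cv2.DIST_L2,0,.01,.01).ravel()
A,B=[plane(p,(u,y0+(u-x0)*vy/vx),.2) for u in(475,555)];print("prong",A,B,np.degrees(np.arctan2(*(B-A)[:2][::-1])))
print("tip",plane(p,(447,110),.218))
E
```

```text
rim (277.3843994140625, 252.05517578125) (51.62674331665039, 55.36211013793945) [0.4427 0.1349 0.092 ]
180 2 [0.4063 0.2003] 119.09607493886445 0.07479031155666307
185 5 [0.4076 0.1951] 120.27655848966373 0.06965517928486348
190 8 [0.4097 0.1903] 120.75533772320514 0.06448517295981977
195 7 [0.4127 0.1861] 120.3361658306762 0.05925670772026863
200 7 [0.4154 0.1815] 120.37516627900457 0.05398383687739364
205 7 [0.418  0.1769] 120.423109678077 0.04866095391407976
prong [0.483  0.3037 0.2   ] [0.547  0.3052 0.2   ] 1.3518757280826015
tip [0.452  0.3007 0.218 ]
```

Call:
jog_arm --motion '[{"x": -1.5,"y": -0.1,"z": 0,"ax": 0,"ay": 0,"az": 0},{"x": -2.5,"y": 0,"z": 0,"ax": 0,"ay": 0,"az": 0},{"x": -1.4,"y": 0,"z": 0,"ax": 0,"ay": 0,"az": 0},{"x": 0,"y": 0,"z": 2,"ax": 0,"ay": 0,"az": 0},{"x": 0,"y": 0,"z": 3,"ax": 0,"ay": 0,"az": 0}]'

```text
time_s: 10.9
tool_pos: [0.4408, 0.1349, 0.1575]
tool_rot: [179.9, 0.0, 119.8]
force: [-0.3, -0.1, 0.5]
grip_width: 0.0869
grasp_force: 0.0
```

Call:
jog_arm --motion '[{"x": 0,"y": 0,"z": 2,"ax": 0,"ay": 0,"az": 0},{"x": 0,"y": 0,"z": 0,"ax": 0,"ay": 0,"az": 0},{"x": 0,"y": 0,"z": 0,"ax": 0,"ay": 0,"az": 0},{"x": 0,"y": 0,"z": 0,"ax": 0,"ay": 0,"az": 0},{"x": 0,"y": 0,"z": 0,"ax": 0,"ay": 0,"az": 0}]'

```text
time_s: 11.4
tool_pos: [0.4405, 0.1361, 0.1391]
tool_rot: [179.9, 0.1, 120.0]
force: [0.4, -0.0, -0.1]
grip_width: 0.0871
grasp_force: 0.0
```

Call:
jog_arm --motion '[{"x": 0,"y": 0.1,"z": 1.5,"ax": 0,"ay": 0,"az": 0},{"x": 0,"y": 0,"z": 2.5,"ax": 0,"ay": 0,"az": 0},{"x": 0,"y": 0,"z": 2.5,"ax": 0,"ay": 0,"az": 0},{"x": 0,"y": 0,"z": 2,"ax": 0,"ay": 0,"az": 0},{"x": 0,"y": 0,"z": 1.1,"ax": 0,"ay": 0,"az": 0}]'

```text
time_s: 11.9
tool_pos: [0.4402, 0.1362, 0.0413]
tool_rot: [-179.9, -0.0, 120.0]
force: [-0.9, 0.0, -0.1]
grip_width: 0.087
grasp_force: 0.0
```

Call:
jog_arm --motion '[{"x": 0,"y": 0,"z": 0,"ax": 0,"ay": 0,"az": 0},{"x": 0,"y": 0,"z": 0,"ax": 0,"ay": 0,"az": 0},{"x": 0,"y": 0,"z": 0,"ax": 0,"ay": 0,"az": 0},{"x": 0,"y": 0,"z": 0,"ax": 0,"ay": 0,"az": 0},{"x": 0,"y": 0,"z": 0,"ax": 0,"ay": 0,"az": 0}]' --claw -1 --squeeze 30

```text
time_s: 12.4
tool_pos: [0.4412, 0.1364, 0.0429]
tool_rot: [179.9, 0.1, 120.0]
force: [-0.8, -0.0, 3.5]
grip_width: 0.0579
grasp_force: 30.0
```

Call:
jog_arm --motion '[{"x": 0,"y": 0,"z": 0,"ax": 0,"ay": 0,"az": 0},{"x": 0,"y": 0,"z": 0,"ax": 0,"ay": 0,"az": 0},{"x": 0,"y": 0,"z": 0,"ax": 0,"ay": 0,"az": 0},{"x": 0,"y": 0,"z": 0,"ax": 0,"ay": 0,"az": 0},{"x": 0,"y": 0,"z": 0,"ax": 0,"ay": 0,"az": 0}]'

```text
time_s: 12.9
tool_pos: [0.4412, 0.1364, 0.0429]
tool_rot: [180.0, 0.1, 120.0]
force: [-1.2, -1.1, 6.1]
grip_width: 0.0578
grasp_force: 30.0
```

Call:
jog_arm --motion '[{"x": 0,"y": 0,"z": -1.5,"ax": 0,"ay": 0,"az": 0},{"x": 0,"y": 0,"z": -3.5,"ax": 0,"ay": 0,"az": 0},{"x": 0,"y": 0,"z": -4,"ax": 0,"ay": 0,"az": 0},{"x": 0,"y": 0,"z": -4,"ax": 0,"ay": 0,"az": 0},{"x": 0,"y": 0,"z": -2.5,"ax": 0,"ay": 0,"az": 0}]'

```text
time_s: 13.4
tool_pos: [0.4412, 0.1368, 0.1997]
tool_rot: [179.9, 0.1, 120.0]
force: [0.6, -1.0, -2.0]
grip_width: 0.0583
grasp_force: 30.0
```

```bash
python3 - <<'E'
from h import *
o=env.get_obs();s=o["tool_pos"];print(o["time_s"],s,o["tool_rot"],o["force"],o["grip_width"])
P=[]
for i in range(1,11):
    f=i/10;a=(3-2*f)*f*f
    P.append(((*(s[:2]+(np.array([.416,.259])-s[:2])*a),.198),120-28.6*a))
rows(P)
E
```

```text
13.4 [0.4412 0.1368 0.1997] [179.859   0.104 119.982] [ 0.5934 -1.0404 -1.9863] 0.058281804848235995
0 [0.3 0.1 0.2] [0.1 0.1 0.8]
1 [ 0.9  0.3 -0. ] [0.  0.  2.2]
2 [ 1.4  0.4 -0. ] [ 0.  -0.   3.2]
3 [ 1.6  0.3 -0. ] [ 0.  -0.   3.8]
4 [ 1.9  0.3 -0. ] [ 0.  -0.   4.3]
5 [ 1.8  0.1 -0. ] [ 0.  -0.   4.2]
6 [ 1.7  0.  -0. ] [ 0.  -0.   3.9]
7 [ 1.4 -0.1 -0. ] [ 0.  -0.   3.2]
8 [ 0.9 -0.1 -0. ] [ 0.  -0.   2.2]
9 [ 0.4 -0.1 -0. ] [ 0.  -0.   0.8]
end [0.4157 0.2591 0.1977] [179.9618  -0.0171  91.3822]
```

Call:
jog_arm --motion '[{"x": 0.3,"y": 0.1,"z": 0,"ax": 0,"ay": 0,"az": 0.8},{"x": 0.9,"y": 0.3,"z": 0,"ax": 0,"ay": 0,"az": 2.2},{"x": 1.4,"y": 0.4,"z": 0,"ax": 0,"ay": 0,"az": 3.2},{"x": 1.6,"y": 0.3,"z": 0,"ax": 0,"ay": 0,"az": 3.8},{"x": 1.9,"y": 0.3,"z": 0,"ax": 0,"ay": 0,"az": 4.3}]'

```text
time_s: 13.9
tool_pos: [0.4268, 0.1978, 0.1953]
tool_rot: [-179.8, 0.0, 105.4]
force: [0.2, 0.2, -2.2]
grip_width: 0.0583
grasp_force: 30.0
```

Call:
jog_arm --motion '[{"x": 1.8,"y": 0.1,"z": 0,"ax": 0,"ay": 0,"az": 4.2},{"x": 1.7,"y": 0,"z": 0,"ax": 0,"ay": 0,"az": 3.9},{"x": 1.4,"y": -0.1,"z": 0,"ax": 0,"ay": 0,"az": 3.2},{"x": 0.9,"y": -0.1,"z": 0,"ax": 0,"ay": 0,"az": 2.2},{"x": 0.4,"y": -0.1,"z": 0,"ax": 0,"ay": 0,"az": 0.8}]'

```text
time_s: 14.4
tool_pos: [0.4135, 0.2596, 0.1956]
tool_rot: [-179.9, 0.0, 91.4]
force: [-0.0, -0.3, -1.7]
grip_width: 0.0583
grasp_force: 30.0
```

Call:
jog_arm --motion '[{"x": 0,"y": 0,"z": 0,"ax": 0,"ay": 0,"az": 0},{"x": 0,"y": 0,"z": 0,"ax": 0,"ay": 0,"az": 0},{"x": 0,"y": 0,"z": 0,"ax": 0,"ay": 0,"az": 0},{"x": 0,"y": 0,"z": 0,"ax": 0,"ay": 0,"az": 0},{"x": 0,"y": 0,"z": 0,"ax": 0,"ay": 0,"az": 0}]'

```text
time_s: 14.9
tool_pos: [0.4152, 0.2584, 0.1971]
tool_rot: [180.0, 0.0, 91.3]
force: [-0.7, 0.3, -2.4]
grip_width: 0.058
grasp_force: 30.0
```

```bash
python3 - <<'E'
from h import *
o=env.get_obs();print(o["time_s"],o["tool_pos"],o["tool_rot"],o["force"])
p=env.camera_params("wrist");im=env.read_camera("wrist");np.save("w3.npy",p,allow_pickle=True);cv2.imwrite("pics/w3r.png",im[...,::-1])
S=env.read_camera("side")[100:205,230:370];cv2.imwrite("pics/s3r.png",S[...,::-1])
cv2.imwrite("pics/w3.png",np.hstack([cv2.resize(im,(440,330)),cv2.resize(S,(360,330),interpolation=cv2.INTER_CUBIC)])[...,::-1])
E
```

```text
14.9 [0.4152 0.2584 0.1971] [179.9897   0.0136  91.3306] [-0.7306  0.2719 -2.4287]
```

View pics/w3.png

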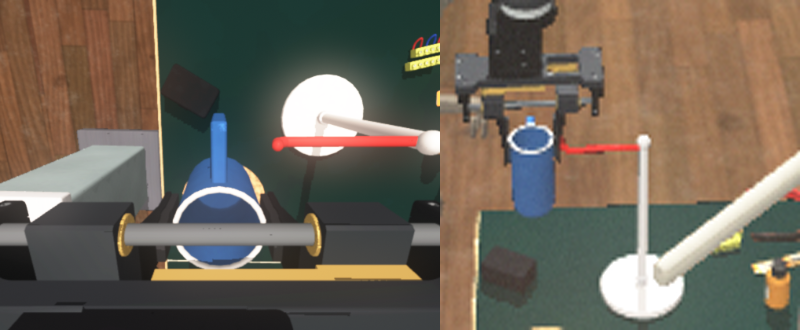

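The wrist view (half-scale) shows the handle pointing up from (219,185) to its end at (219,115). The prong runs from its tip at (279,144) to the ball at (430,143). In the side view the mug hangs upright with its rim at (531,139), just left of the prong tip.

```bash
python3 - <<'E'
from h import *
im=cv2.imread("pics/w3r.png")[...,::-1].copy();p=np.load("w3.npy",allow_pickle=True).item();o=env.get_obs();u=o["tool_pos"][2]-.0359
m=pts(mask(im,(95,90,40),(125,255,255),(255,135,305,200)))
print("handle min row",m[:,1].min())
for v in range(144,200,8):
    q=m[m[:,1]==v,0]
    if len(q): print(v,len(q),q.mean(),plane(p,(q.mean(),v),u+.076)[:2])
w=mask(im,(0,0,170),(180,60,255),(210,225,345,345));c,ax,a=cv2.fitEllipse(cv2.convexHull(pts(w).astype(np.float32)));print("rim",c,ax,plane(p,c,u+.085))
r=(335,165,540,200);m=pts(mask(im,(0,120,80),(8,255,255),r)+mask(im,(172,120,80),(180,255,255),r));print("red",m.min(0),m.max(0))
for U in range(345,530,15):
    q=m[m[:,0]==U,1]
    if len(q): print(U,len(q),q.mean(),plane(p,(U,q.mean()),.2 if U>365 else .218)[:2])
im=cv2.imread("pics/s3r.png")[...,::-1].copy();ps=env.camera_params("side")
r=(45,30,85,60);m=pts(mask(im,(0,100,80),(8,255,255),r)+mask(im,(172,100,80),(180,255,255),r))+[230,100];print("side red",m.min(0),m.max(0),[ (U,m[m[:,0]==U,1].mean()) for U in (285,295,305) if (m[:,0]==U).any()])
E
```

```text
handle min row 143.0
144 15 278.0 [0.4136 0.3258]
152 21 278.0 [0.4137 0.3223]
160 23 278.0 [0.4137 0.3187]
168 23 278.0 [0.4138 0.3151]
176 23 278.0 [0.4139 0.3114]
184 23 278.0 [0.414  0.3077]
192 23 278.0 [0.4141 0.3039]
rim (284.0638732910156, 293.7220458984375) (116.51746368408203, 154.15708923339844) [0.4182 0.256  0.2462]
red [346. 173.] [531. 192.]
360 15 181.0 [0.4568 0.3064]
375 13 180.0 [0.4703 0.3038]
390 12 179.5 [0.479  0.3043]
405 13 180.0 [0.4877 0.3042]
420 12 179.5 [0.4964 0.3047]
435 12 179.5 [0.5051 0.305 ]
450 13 180.0 [0.5139 0.3049]
465 14 179.5 [0.5225 0.3054]
480 14 179.5 [0.5312 0.3056]
495 14 179.5 [0.5399 0.3058]
510 14 179.5 [0.5486 0.306 ]
525 14 179.5 [0.5573 0.3062]
side red [276. 143.] [307. 148.] [(285, np.float64(147.5)), (295, np.float64(146.5)), (305, np.float64(146.5))]
```

Call:
jog_arm --motion '[{"x": 0.2,"y": 0.4,"z": 0,"ax": 0,"ay": 0,"az": 0},{"x": 0,"y": 0.8,"z": 0,"ax": 0,"ay": 0,"az": 0},{"x": 0,"y": 1,"z": 0,"ax": 0,"ay": 0,"az": 0},{"x": 0,"y": 1,"z": 0,"ax": 0,"ay": 0,"az": 0},{"x": 0,"y": 1,"z": 0,"ax": 0,"ay": 0,"az": 0}]'

```text
time_s: 15.5
tool_pos: [0.4581, 0.2617, 0.1969]
tool_rot: [-180.0, -0.0, 91.3]
force: [0.2, 0.1, -1.4]
grip_width: 0.0581
grasp_force: 30.0
```

Call:
jog_arm --motion '[{"x": 0,"y": 1,"z": 0,"ax": 0,"ay": 0,"az": 0},{"x": 0,"y": 1,"z": 0,"ax": 0,"ay": 0,"az": 0},{"x": 0,"y": 1,"z": 0,"ax": 0,"ay": 0,"az": 0},{"x": 0,"y": 1,"z": 0,"ax": 0,"ay": 0,"az": 0},{"x": 0,"y": 1,"z": 0,"ax": 0,"ay": 0,"az": 0}]'

```text
time_s: 16.0
tool_pos: [0.5078, 0.2629, 0.197]
tool_rot: [-180.0, 0.0, 91.4]
force: [0.1, -0.2, -1.6]
grip_width: 0.0582
grasp_force: 30.0
```

```bash
python3 - <<'E'
from h import *
o=env.get_obs();print(o["time_s"],o["tool_pos"],o["tool_rot"],o["force"],o["wrist_torque"])
im=env.read_camera("wrist");S=env.read_camera("side")[100:205,230:370]
cv2.imwrite("pics/w4.png",np.hstack([cv2.resize(im,(440,330)),cv2.resize(S,(360,330),interpolation=cv2.INTER_CUBIC)])[...,::-1])
E
```

```text
16.0 [0.5078 0.2629 0.197 ] [-179.9943    0.0056   91.3643] [ 0.067  -0.2223 -1.5868] [-0.0162 -0.0538 -0.0074]
```

View pics/w4.png

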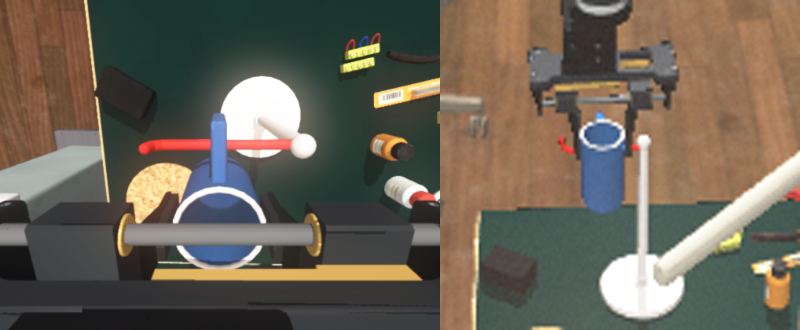

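The wrist view shows the prong from (145,147) to the ball at (303,145), crossing under the handle bar at (219,145), so the hole is threaded. I'll lower it until the bar rests on the prong.

Call:
jog_arm --motion '[{"x": 0,"y": 0,"z": 0.5,"ax": 0,"ay": 0,"az": 0},{"x": 0,"y": 0,"z": 0.6,"ax": 0,"ay": 0,"az": 0},{"x": 0,"y": 0,"z": 0.6,"ax": 0,"ay": 0,"az": 0},{"x": 0,"y": 0,"z": 0.3,"ax": 0,"ay": 0,"az": 0},{"x": 0,"y": 0,"z": 0,"ax": 0,"ay": 0,"az": 0}]'

```text
time_s: 16.6
tool_pos: [0.5064, 0.2626, 0.1764]
tool_rot: [-179.9, 0.0, 91.4]
force: [-0.4, 0.3, -1.9]
grip_width: 0.0579
grasp_force: 30.0
```

Call:
jog_arm --motion '[{"x": 0,"y": 0,"z": 0.1,"ax": 0,"ay": 0,"az": 0},{"x": 0,"y": 0,"z": 0.1,"ax": 0,"ay": 0,"az": 0},{"x": 0,"y": 0,"z": 0.1,"ax": 0,"ay": 0,"az": 0},{"x": 0,"y": 0,"z": 0,"ax": 0,"ay": 0,"az": 0},{"x": 0,"y": 0,"z": 0,"ax": 0,"ay": 0,"az": 0}]'

```text
time_s: 17.1
tool_pos: [0.5069, 0.263, 0.1741]
tool_rot: [180.0, 0.0, 91.4]
force: [0.1, 0.6, -2.2]
grip_width: 0.0583
grasp_force: 30.0
```

Call:
jog_arm --motion '[{"x": 0,"y": 0,"z": 0.1,"ax": 0,"ay": 0,"az": 0},{"x": 0,"y": 0,"z": 0.1,"ax": 0,"ay": 0,"az": 0},{"x": 0,"y": 0,"z": 0,"ax": 0,"ay": 0,"az": 0},{"x": 0,"y": 0,"z": 0,"ax": 0,"ay": 0,"az": 0},{"x": 0,"y": 0,"z": 0,"ax": 0,"ay": 0,"az": 0}]'

```text
time_s: 17.6
tool_pos: [0.5069, 0.2629, 0.1721]
tool_rot: [-180.0, 0.0, 91.4]
force: [-0.8, 0.5, -1.4]
grip_width: 0.0582
grasp_force: 30.0
```

Call:
jog_arm --motion '[{"x": 0,"y": 0,"z": 0.1,"ax": 0,"ay": 0,"az": 0},{"x": 0,"y": 0,"z": 0,"ax": 0,"ay": 0,"az": 0},{"x": 0,"y": 0,"z": 0,"ax": 0,"ay": 0,"az": 0},{"x": 0,"y": 0,"z": 0,"ax": 0,"ay": 0,"az": 0},{"x": 0,"y": 0,"z": 0,"ax": 0,"ay": 0,"az": 0}]'

```text
time_s: 18.1
tool_pos: [0.507, 0.263, 0.1713]
tool_rot: [180.0, -0.0, 91.4]
force: [-0.3, -1.1, 2.1]
grip_width: 0.0582
grasp_force: 30.0
```

Call:
jog_arm --motion '[{"x": 0,"y": 0,"z": 0,"ax": 0,"ay": 0,"az": 0},{"x": 0,"y": 0,"z": 0,"ax": 0,"ay": 0,"az": 0},{"x": 0,"y": 0,"z": 0,"ax": 0,"ay": 0,"az": 0},{"x": 0,"y": 0,"z": 0,"ax": 0,"ay": 0,"az": 0},{"x": 0,"y": 0,"z": 0,"ax": 0,"ay": 0,"az": 0}]' --claw 1

```text
time_s: 18.6
tool_pos: [0.5069, 0.263, 0.1711]
tool_rot: [-180.0, 0.0, 91.4]
force: [0.8, 0.0, 0.2]
grip_width: 0.0852
grasp_force: 0.0
```

Call:
jog_arm --motion '[{"x": 0,"y": 0,"z": 0,"ax": 0,"ay": 0,"az": 0},{"x": 0,"y": 0,"z": 0,"ax": 0,"ay": 0,"az": 0},{"x": 0,"y": 0,"z": 0,"ax": 0,"ay": 0,"az": 0},{"x": 0,"y": 0,"z": 0,"ax": 0,"ay": 0,"az": 0},{"x": 0,"y": 0,"z": 0,"ax": 0,"ay": 0,"az": 0}]'

```text
time_s: 19.1
tool_pos: [0.507, 0.2629, 0.1711]
tool_rot: [180.0, 0.0, 91.4]
force: [1.1, 0.2, -0.2]
grip_width: 0.0871
grasp_force: 0.0
```

Call:
jog_arm --motion '[{"x": 0,"y": 0,"z": -1,"ax": 0,"ay": 0,"az": 0},{"x": 0,"y": 0,"z": -2,"ax": 0,"ay": 0,"az": 0},{"x": 0,"y": 0,"z": -3,"ax": 0,"ay": 0,"az": 0},{"x": 0,"y": 0,"z": -3,"ax": 0,"ay": 0,"az": 0},{"x": 0,"y": 0,"z": -2,"ax": 0,"ay": 0,"az": 0}]'

```text
time_s: 19.6
tool_pos: [0.5074, 0.2637, 0.2842]
tool_rot: [179.8, -0.1, 91.4]
force: [0.7, 0.4, 0.3]
grip_width: 0.0873
grasp_force: 0.0
```

Call:
jog_arm --motion '[{"x": -1,"y": 0,"z": 0,"ax": 0,"ay": 0,"az": 0},{"x": -3,"y": 0,"z": 0,"ax": 0,"ay": 0,"az": 0},{"x": -3,"y": 0,"z": 0,"ax": 0,"ay": 0,"az": 0},{"x": -2,"y": 0,"z": 0,"ax": 0,"ay": 0,"az": 0},{"x": 0,"y": 0,"z": 0,"ax": 0,"ay": 0,"az": 0}]'

```text
time_s: 20.1
tool_pos: [0.5097, 0.1681, 0.2803]
tool_rot: [-180.0, 0.2, 91.0]
force: [0.2, -0.1, 0.0]
grip_width: 0.0869
grasp_force: 0.0
```

Call:
jog_arm --motion '[{"x": 0,"y": 0,"z": 0,"ax": 0,"ay": 0,"az": 0},{"x": 0,"y": 0,"z": 0,"ax": 0,"ay": 0,"az": 0},{"x": 0,"y": 0,"z": 0,"ax": 0,"ay": 0,"az": 0},{"x": 0,"y": 0,"z": 0,"ax": 0,"ay": 0,"az": 0},{"x": 0,"y": 0,"z": 0,"ax": 0,"ay": 0,"az": 0}]'

```text
time_s: 20.6
tool_pos: [0.5089, 0.1737, 0.281]
tool_rot: [-180.0, -0.0, 91.4]
force: [-0.4, 0.7, 0.4]
grip_width: 0.0873
grasp_force: 0.0
```

Call:
jog_arm --motion '[{"x": 0,"y": 0,"z": 0,"ax": 0,"ay": 0,"az": 0},{"x": 0,"y": 0,"z": 0,"ax": 0,"ay": 0,"az": 0},{"x": 0,"y": 0,"z": 0,"ax": 0,"ay": 0,"az": 0},{"x": 0,"y": 0,"z": 0,"ax": 0,"ay": 0,"az": 0},{"x": 0,"y": 0,"z": 0,"ax": 0,"ay": 0,"az": 0}]'

```text
time_s: 21.1
tool_pos: [0.5091, 0.1729, 0.2811]
tool_rot: [-180.0, 0.0, 91.4]
force: [0.1, -0.3, 0.2]
grip_width: 0.0873
grasp_force: 0.0
```

Call:
jog_arm --motion '[{"x": 0,"y": 0,"z": 0,"ax": 0,"ay": 0,"az": 0},{"x": 0,"y": 0,"z": 0,"ax": 0,"ay": 0,"az": 0},{"x": 0,"y": 0,"z": 0,"ax": 0,"ay": 0,"az": 0},{"x": 0,"y": 0,"z": 0,"ax": 0,"ay": 0,"az": 0},{"x": 0,"y": 0,"z": 0,"ax": 0,"ay": 0,"az": 0}]'

```text
time_s: 21.6
tool_pos: [0.5091, 0.173, 0.2811]
tool_rot: [-180.0, 0.0, 91.4]
force: [-0.7, 1.3, -0.2]
grip_width: 0.0871
grasp_force: 0.0
```

Call:
jog_arm --motion '[{"x": 0,"y": 0,"z": 0,"ax": 0,"ay": 0,"az": 0},{"x": 0,"y": 0,"z": 0,"ax": 0,"ay": 0,"az": 0},{"x": 0,"y": 0,"z": 0,"ax": 0,"ay": 0,"az": 0},{"x": 0,"y": 0,"z": 0,"ax": 0,"ay": 0,"az": 0},{"x": 0,"y": 0,"z": 0,"ax": 0,"ay": 0,"az": 0}]'

```text
time_s: 22.1
tool_pos: [0.5091, 0.173, 0.2811]
tool_rot: [-180.0, 0.0, 91.4]
force: [-0.1, 0.4, 0.5]
grip_width: 0.0871
grasp_force: 0.0
```

```bash
python3 - <<'E'
from h import *
o=env.get_obs();print(o["time_s"],o["tool_pos"],o["tool_rot"],o["force"])
im=env.read_camera("wrist");S=env.read_camera("side")[100:270,230:400]
cv2.imwrite("pics/w5.png",np.hstack([cv2.resize(im,(440,330)),cv2.resize(S,(330,330),interpolation=cv2.INTER_CUBIC)])[...,::-1])
E
```

```text
22.1 [0.5091 0.173  0.2811] [-179.9999    0.0042   91.3721] [-0.1     0.4253  0.5189]
```

View pics/w5.png

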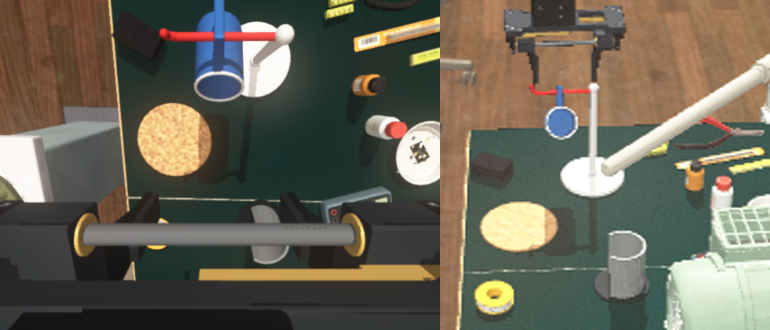

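The mug hangs by its handle on the prong at (219,37) in the wrist view and at (561,110) in the side view. The gripper is clear of it, and the spool, case and holder look undisturbed. I'll let it settle a little longer, check that it is still, and hand in.

Call:
jog_arm --motion '[{"x": 0,"y": 0,"z": 0,"ax": 0,"ay": 0,"az": 0},{"x": 0,"y": 0,"z": 0,"ax": 0,"ay": 0,"az": 0},{"x": 0,"y": 0,"z": 0,"ax": 0,"ay": 0,"az": 0},{"x": 0,"y": 0,"z": 0,"ax": 0,"ay": 0,"az": 0},{"x": 0,"y": 0,"z": 0,"ax": 0,"ay": 0,"az": 0}]'

```text
time_s: 22.7
tool_pos: [0.5091, 0.173, 0.2811]
tool_rot: [-180.0, 0.0, 91.4]
force: [-0.4, 1.0, -0.1]
grip_width: 0.087
grasp_force: 0.0
```

Call:
jog_arm --motion '[{"x": 0,"y": 0,"z": 0,"ax": 0,"ay": 0,"az": 0},{"x": 0,"y": 0,"z": 0,"ax": 0,"ay": 0,"az": 0},{"x": 0,"y": 0,"z": 0,"ax": 0,"ay": 0,"az": 0},{"x": 0,"y": 0,"z": 0,"ax": 0,"ay": 0,"az": 0},{"x": 0,"y": 0,"z": 0,"ax": 0,"ay": 0,"az": 0}]'

```text
time_s: 23.2
tool_pos: [0.5091, 0.173, 0.2811]
tool_rot: [-180.0, 0.0, 91.4]
force: [0.2, 0.2, 0.3]
grip_width: 0.0868
grasp_force: 0.0
```

Call:
jog_arm --motion '[{"x": 0,"y": 0,"z": 0,"ax": 0,"ay": 0,"az": 0},{"x": 0,"y": 0,"z": 0,"ax": 0,"ay": 0,"az": 0},{"x": 0,"y": 0,"z": 0,"ax": 0,"ay": 0,"az": 0},{"x": 0,"y": 0,"z": 0,"ax": 0,"ay": 0,"az": 0},{"x": 0,"y": 0,"z": 0,"ax": 0,"ay": 0,"az": 0}]'

```text
time_s: 23.7
tool_pos: [0.5091, 0.173, 0.2811]
tool_rot: [180.0, 0.0, 91.4]
force: [1.3, -0.1, 0.2]
grip_width: 0.087
grasp_force: 0.0
```

```bash
python3 - <<'E'
from h import *
for i in range(5):
    m=pts(mask(env.read_camera("wrist"),(95,90,40),(125,255,255),(230,0,330,130)));print(m.mean(0),len(m))
print(env.get_obs()["time_s"],env.sign_off())
E
```

```text
[277.5711  66.9372] 5178
[277.5242  66.9536] 5172
[277.5388  66.8925] 5173
[277.554   66.9306] 5170
[277.5365  66.864 ] 5171
the job is handed in; nothing more can be done
23.95 None
```

The mug was lifted out of the holder by its handle, stood on the cork mat and released, then gripped by its body and hung still on the red prong with the gripper clear; the job was handed in at 23.95 s.

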